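# Load-test a bayonet spring unit at its working stroke

### The arm

A 7-joint arm with a two-finger parallel gripper is mounted at the origin on a cart in front of the work surface, level with it; the furniture and walls round the work are solid. World frame = base frame: x ahead of the robot, y to its left, z up, the work surface at z = 0. Lengths are in mm, angles in rad, forces in N, time in s.
With the tool pointing down it reaches from about 425 to 875 mm from the base axis. Payload 4.7 kg.
Tool frame: the origin (TCP) lies at the very end of the fingers, on their centre line; the grasp point (between the pads) lies 19 mm behind it (robot.pinch_z is the z of the grasp point in the tool frame, in mm); z points along the fingers, y is the line along which they close (so a half turn about z gives the same grasp; the last joint's range is limited). The gripper opens to 85 mm and grips with 20 to 120 N. Pads are 22 mm wide; open, the fingers measure 114 mm over their backs; the gripper's body (76 mm by 85 mm) begins 54 mm behind the grasp point. The pads swing forward as they close: fully open they stand 13 mm farther back than shut.
Start: joints at [1.314, 0.321, -0.07, 1.45, 0.023, 1.371, -0.057], TCP at [173.856, -626.338, 231.349] pointing down, gripper open.
Joint ranges: [-2.86, 2.86], [-0.3, 2.09], [-1.38, 1.24], [0.06, 2.45], [-1.56, 4.7], [0.09, 2.05], [-2.69, 2.69]. Speed limits (rad/s): [2.57, 2.57, 3.14, 3.14, 3.14, 3.14, 3.14].

### API

Orientations are given as [roll, pitch, yaw] about the fixed x, y, z axes, in that order (R = Rz(yaw) Ry(pitch) Rx(roll)).
In Python, from plant import robot, imaging gives the robot as it stands.
- The arm moves only by the tool send_rows, never from a script. Its argument "rows" is a list of rows, each a list of 3 entries, a list of its own where there are three numbers: the closure in counts, from 0 (fully open) to 255 (shut), then the shift along the tool's x, y, z in m, then the turn, a rotation vector about the tool's x, y, z in rad. A call has 1 to 10 rows; each row is the pose to reach, as a shift and turn from the pose commanded when the call began, along the tool's axes at that moment; what a row does not reach only later rows make up. A row lasts 1/10 s, in which the tool goes at most 50 mm and 8.59 degrees, less where a joint would pass 70% of its speed; a pose out of reach is approached as far as the arm can. A call with a gripper value outside its range is refused whole. The fingers move at their own pace and stop on an object; "squeeze" is the grip in N (left out, the last holds). Time passes only in rows, so rows that repeat a pose let the fingers close. It gives the time, the measured TCP pose, the force, the opening and the grip force at its end, in the units of the state.
- robot.sense(): the state, without advancing time (a new reading comes with each control period).
- imaging.camera(name): name is "scene" or "top" or "wrist"; returns the picture (400x640x3 uint8, red, green, blue); there is no depth.
- imaging.get_calibration(name): a dict with "fx", "fy", "cx", "cy" (pixels), "cam_to_world" (4x4, takes a point from camera to world coordinates). Camera axes: x right, y down, z forward; pixel columns grow to the right and rows downward; lengths in mm; the calibration is good to about 2 mm. A picture is of the moment at which its call begins: read the wrist's pose just before it. get_calibration takes no time and is no camera call; for the wrist camera it gives the pose at the moment of the call.
- robot.finish_job(): hands the job in; it is judged then, once.
The state is a dict: "time": time; "joint_pos": joint angles; "joint_vel": joint speeds; "effort": joint torques, N m; "ee_pos": TCP position; "tool_rot": TCP orientation; "force": force on the tool from outside, world axes, zero at the start; "moment": the same for the moment, N m; "width": finger opening in mm; "finger_force": force on a finger pad.
Only numpy, scipy, OpenCV 4.12 (cv2) and the standard library are available. Lean on these libraries where they do the work, as an engineer would, in place of code of your own. Each camera call takes 0.05 s, during which the arm holds its last target. There are 200 camera calls.

### The job

Check the spring unit in the hand-lever load tester: set it foot down in the tester's bayonet socket with its lugs in the slots, and turn it clockwise (seen from above) until it stops, so that it is locked. Then swing the tester's lever down and press the plunger in by 8 mm, where the lever stands level, and finish while holding it there by the lever's handle so that the load can be read; do not let go, and never squash the plunger past 12 mm. Leave the micrometer, the loupe and the white jar where they are.

Things in the scene. Friction and masses are not known exactly. Their poses are not given: they have to be found in the camera images.
- tester: Hand-lever load tester, fixed; grey-green base 215 x 110 x 12 mm. Origin on the bench right under the socket's axis, z up. Its -x: side where the handle comes down; +x (roughly to the robot's left): fork that carries the lever (two cheeks 65 to 137 mm from the socket's axis, 52 mm wide, up to 141 mm high); +y (towards the robot): sloped read-out, 53 to 85 mm out, 34 mm high.
- bayonet: Bayonet socket, steel ring 68 mm wide, vertical axis, on the base. Origin = tester's origin (bench height). x axis (both ways): through the two entry slots, marked white. Rim 28 mm, floor for the foot 16 mm above the bench. Bore 29 mm; slots 40 degrees wide, out to 24.5 mm radius. Flange 5 mm thick, 7 mm free below it, where the lugs turn only clockwise from above, by about 66 degrees, to a stop.
- locked_mark: Pair of red marks on the socket's rim; its x axis (both ways) is the direction in which the lugs lie when the unit is turned home against the stop, 66 degrees clockwise (seen from above) of the white marks. Origin as bayonet.
- spring_unit: Spring unit, 0.3 kg, upright on the bench: black ribbed sleeve, diameter 32 mm, 15 to 62 mm above its underside; bright foot, diameter 26 mm, with two like opposite lugs at the very bottom (44 mm over both, 8 mm wide, 5 mm high) along its x axis, white stripes above them. Either lug fits either slot. Origin: centre of the underside; z up its axis.
- plunger (a joint): How far the unit's plunger is pressed in, m: 0 free (16 mm above the sleeve, 78 mm above the unit's underside), 0.008 wanted, 0.014 its stop. Diameter 18 mm; the lower edge of its red ring meets the sleeve's top at 8 mm. Spring: 3.8 N at 0 plus 1.9 N per mm, 19 N at 8 mm.
- plunger_top (a point): Centre of the plunger's flat top. Unit seated in the socket: 94 mm above the bench when free, 86 mm when pressed in by 8 mm.
- lever (a joint): Lever angle, rad: 0 raised on its stop (leaning 20 degrees past upright, away from the socket), 1.92 level with the handle on the tester's -x side, 2.02 lowest. A spring drives it back to 0 if let go. Its ball nose (95 mm from the pivot) meets a seated plunger at about 1.83; at 1.92 the plunger is 8 mm in (1 mm per 0.0105 rad). Held level it takes about 11 N down at the handle.
- lever_grip (a point): Middle of the lever's cross handle, a level bar parallel to the tester's y axis, 205 mm from the pivot. Either side of the lever a red grip, 20 mm in diameter, runs from 14 to 64 mm from this point. About 0.30 m above the bench when raised, 108 mm above it when level. The lever's arm is 14 mm wide and lies below or beside the bar's middle.
- lever_pivot (a point): The lever's hinge axis, parallel to the tester's y axis, 95 mm from the socket's axis on the tester's +x side, 108 mm above the bench. Lowering the lever swings the handle from above over the socket to the tester's -x side.
- micrometer: Micrometer lying on the bench, 140 x 42 x 16 mm, origin under its middle; to be left alone.
- loupe: Black stand loupe, 35 mm in diameter, 34 mm high, origin under its middle; to be left alone.
- white_jar: White jar, 37 mm in diameter, 38 mm high, origin under its middle; to be left alone.
Things that resemble listed ones, but are neither listed nor needed, are in the scene too. Leave any purple or yellow look-alike of the spring_unit alone.

How it is judged (in metres and radians):
On the way:
1. the spring unit stands on the socket's floor, upright, and is turned home under the flange while the lever is still up (horizontal distance between spring_unit and bayonet below 0.003 m and z of spring_unit in the frame of bayonet below 0.0185 m and angle between spring_unit's own z axis and vertical below 0.07 rad and angle between the x axis of spring_unit and the x axis of locked_mark, either way round below 0.26 rad and value of joint lever below 0.5 rad), for 0.2 s.
At the end, for the whole second after the job is handed in: The unit stands on the socket floor (height within 2.5 mm, 3 mm off axis, 4 deg of upright), turned home within 15 deg of the red marks; the lever holds its plunger 8 mm in, within 1.5 mm, for the last second, pressed by the lever (over 8 N) with the fingers on the lever (over 4 N) (horizontal distance between spring_unit and bayonet below 0.003 m and z of spring_unit in the frame of bayonet below 0.0185 m and angle between spring_unit's own z axis and vertical below 0.07 rad and angle between the x axis of spring_unit and the x axis of locked_mark, either way round below 0.26 rad and value of joint plunger between 0.0065 and 0.0095 m and contact force between lever and spring_unit above 8 N and contact force between the fingers and lever above 4 N); the arm keeps its last pose, push and grip.
It fails at once if the plunger is squashed past 12 mm (value of joint plunger above 0.012 m).
It fails at once if the micrometer is moved by more than 3 cm (distance of micrometer from where it was at the start of the episode above 0.03 m).
It fails at once if the loupe is moved by more than 3 cm (distance of loupe from where it was at the start of the episode above 0.03 m).
It fails at once if the white jar is moved by more than 3 cm (distance of white_jar from where it was at the start of the episode above 0.03 m).
It also fails if it takes over 54 s, if anything falls off the work surface, if the arm or the gripper's body presses on something with over 40 N, if the wrist force passes 120 N, or if a joint passes its speed limit or range.

## Working session

There is one attempt and no reset: what is moved stays moved. The work goes in short steps, Python scripts to look and compute and a tool call to move; the robot and the scene stay as the last step left them, time stands still between calls to the robot, and variables do not carry over. Pictures are saved under pics/ and viewed, at most 10 in all, crops included, and the job is handed in when it is done.

Besides the shell and the picture viewer there is one more tool, called after ">>>" as a command line: name --argument value ..., lists and objects as JSON in quotes. send_rows: Moves the arm, as the interface text tells. Its arguments: {"type":"object","properties":{"rows":{"type":"array"},"squeeze":{"type":"number"}},"required":["rows"]}

```bash
ls; mkdir -p pics; python3 - <<'E'
from plant import robot, imaging
import cv2, numpy as np
for n in ("scene","top"):
    im=imaging.camera(n); cv2.imwrite(f"pics/{n}0.png",im[...,::-1])
    c=imaging.get_calibration(n); print(n,c["fx"],c["cx"],c["cy"],np.round(c["cam_to_world"],3).tolist())
s=robot.sense(); print(s["ee_pos"],s["tool_rot"],s["width"],s["time"])
c=imaging.get_calibration("wrist"); print(c["fx"],np.round(c["cam_to_world"],3).tolist())
E
```

```text
pics
scene 374.27364904321274 325.43362592804846 200.29678583931374 [[0.849, -0.355, 0.391, 185.22], [-0.528, -0.564, 0.635, -620.489], [-0.005, -0.746, -0.666, 832.803], [0.0, 0.0, 0.0, 1.0]]
top 458.7273105562467 318.49578697745807 199.76462921750553 [[0.015, -0.996, 0.084, 457.821], [-1.0, -0.015, -0.003, -5.645], [0.004, -0.084, -0.996, 1490.277], [0.0, 0.0, 0.0, 1.0]]
[ 173.70415434 -625.84062584  230.328253  ] [-3.13981622e+00  8.79219943e-05  2.70856852e-01] 85.38026876408858 0.1
354.6188324022767 [[0.267, -0.922, -0.281, 244.901], [-0.964, -0.256, -0.077, -606.551], [-0.001, 0.291, -0.957, 374.192], [0.0, 0.0, 0.0, 1.0]]
```

View pics/scene0.png

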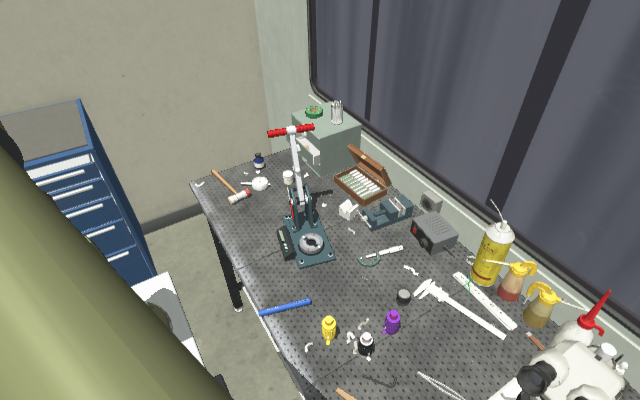

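View pics/top0.png

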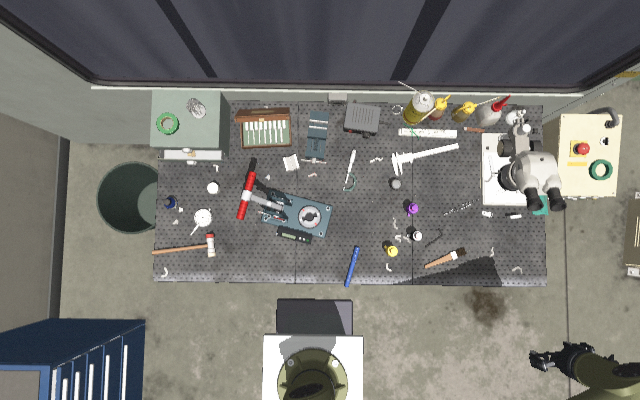

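The top view shows these candidates for the spring unit: black and white at (417,236), yellow at (391,251), purple at (412,208) and the loupe at (396,183). The black sleeve with the bright foot at (417,236), which is (366,345) in the scene view, fits the description. The socket is at about (310,216), the fork is on the image left, and the raised handle is at (246,195). Next I'll compute rough positions and take one close crop.

```bash
cat > h.py <<'E'
from plant import robot, imaging
import cv2, numpy as np
from scipy.spatial.transform import Rotation as Rot
def ray(c,px):
    M=np.array(c["cam_to_world"]); d=M[:3,:3]@np.array([(px[0]-c["cx"])/c["fx"],(px[1]-c["cy"])/c["fy"],1.]); return M[:3,3],d
def onz(c,px,z):
    o,d=ray(c,px); return o+d*(z-o[2])/d[2]
def proj(c,P):
    M=np.array(c["cam_to_world"]); q=M[:3,:3].T@(np.array(P)-M[:3,3]); return np.array([c["fx"]*q[0]/q[2]+c["cx"],c["fy"]*q[1]/q[2]+c["cy"]])
def tcp():
    s=robot.sense(); return np.array(s["ee_pos"]),Rot.from_euler("xyz",s["tool_rot"]),s
def delta(P,rpy):
    "shift (m) and rotvec in tool axes from the present pose to P, rpy"
    p,R,s=tcp(); return np.round(R.inv().apply(np.array(P)-p)/1000,4), np.round((R.inv()*Rot.from_euler("xyz",rpy)).as_rotvec(),3)
E
python3 - <<'E'
from h import *
c=imaging.get_calibration("top")
for n,p,z in [("unit",(417,236),70),("yellow",(391,251),70),("purple",(412,208),70),("socket",(310,216),28),("loupe",(396,183),34),("handle",(246,195),300)]: print(n,np.round(onz(c,p,z)))
a=cv2.imread("pics/top0.png")[170:270,230:330]; b=cv2.imread("pics/top0.png")[180:280,365:465]; d=cv2.imread("pics/scene0.png")[285:385,310:410]; e=cv2.imread("pics/scene0.png")[185:285,265:365]
z=lambda i:cv2.resize(i,(300,300),interpolation=cv2.INTER_CUBIC)
cv2.imwrite("pics/crop0.png",np.vstack([np.hstack([z(a),z(b)]),np.hstack([z(e),z(d)])]))
E
```

```text
unit [ 470. -315.   70.]
yellow [ 423. -235.   70.]
purple [ 557. -300.   70.]
socket [529.  17.  28.]
loupe [ 639. -257.   34.]
handle [568. 180. 300.]
```

View pics/crop0.png

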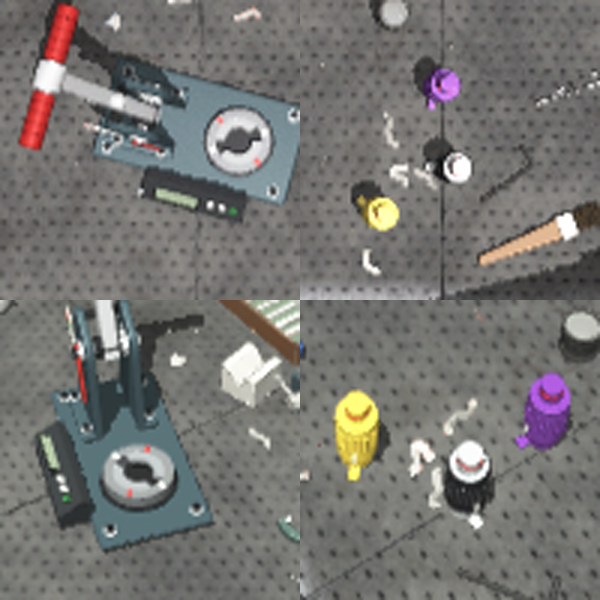

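The crop confirms the black sleeve, white plunger and bright foot with striped lugs at top-view pixel (417,236). The socket shows two white and two red marks. I'll go above the unit.

>>> send_rows --rows '[[0,[0.368,-0.22,0.02],[0,0,0]],[0,[0.368,-0.22,0.02],[0,0,0]],[0,[0.368,-0.22,0.02],[0,0,0]],[0,[0.368,-0.22,0.02],[0,0,0]],[0,[0.368,-0.22,0.02],[0,0,0]],[0,[0.368,-0.22,0.02],[0,0,0]],[0,[0.368,-0.22,0.02],[0,0,0]],[0,[0.368,-0.22,0.02],[0,0,0]],[0,[0.368,-0.22,0.02],[0,0,0]],[0,[0.368,-0.22,0.02],[0,0,0]]]'

```text
time: 1.1
ee_pos: [473.2, -310.0, 210.8]
tool_rot: [-3.139, -0.002, 0.28]
force: [-0.2, 1.0, -0.0]
width: 85.3
finger_force: 0.0
```

```bash
python3 - <<'E'
from h import *
p,R,s=tcp(); print(p,s["tool_rot"],s["time"],s["joint_vel"])
c=imaging.get_calibration("wrist")
im=imaging.camera("wrist"); cv2.imwrite("pics/w1.png",im[...,::-1]); print(proj(c,(470,-315,0)))
import pickle; pickle.dump(c,open("w1.pkl","wb"))
E
```

```text
[ 473.2382101  -310.03857447  210.83618853] [-3.13920459e+00 -1.78614211e-03  2.80369550e-01] 1.1 [ 0.04607402 -0.00699963  0.07508985  0.00102265  0.03978199  0.01090284
  0.04144782]
[322.67709709 172.51244463]
```

View pics/w1.png

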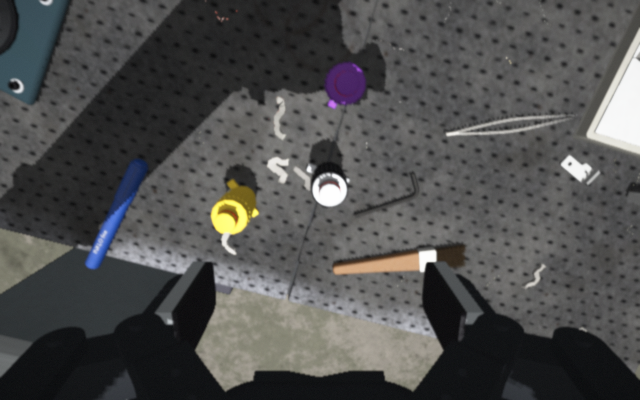

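```bash
python3 - <<'E'
from h import *
import pickle
c=pickle.load(open("w1.pkl","rb"))
a=cv2.imread("pics/w1.png")[148:228,290:370]; b=cv2.imread("pics/scene0.png")[315:375,336:396]
z=lambda i:cv2.resize(i,(400,400),interpolation=cv2.INTER_CUBIC)
cv2.imwrite("pics/crop1.png",np.hstack([z(a),z(b)]))
print(onz(c,(330,189),78)); cs=imaging.get_calibration("scene"); ct=imaging.get_calibration("top")
print(onz(ct,(417.3,236),78),proj(cs,(*onz(c,(330,189),78)[:2],78)),proj(cs,(*onz(c,(330,189),78)[:2],0)))
E
```

```text
[ 474.84902103 -319.03407436   78.        ]
[ 470.27041459 -314.59436075   78.        ] [367.44166469 334.75727801] [365.07523948 351.95731634]
```

View pics/crop1.png

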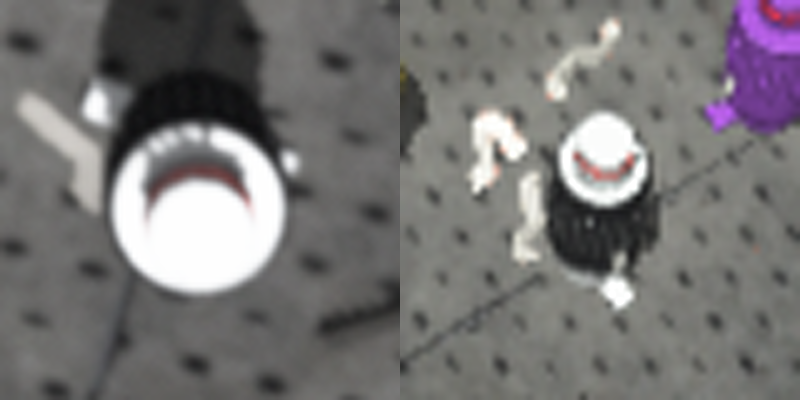

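The wrist crop shows both lugs, with outer ends at about (306.8,168) and (349.8,180). The sleeve's top ring is centred near (329.4,189.6). One lug is also visible in the scene view at (368.5,358).

```bash
python3 - <<'E'
from h import *
import pickle
c=pickle.load(open("w1.pkl","rb"))
L=onz(c,(306.8,168.5),4);Rr=onz(c,(349.8,180),4);S=onz(c,(329.4,189.6),62)
d=L-Rr; print(L,Rr,S,(L+Rr)/2,np.hypot(*d[:2]),np.degrees(np.arctan2(d[1],d[0])))
cs=imaging.get_calibration("scene"); print(onz(cs,(368.7,358.7),4)); print(onz(cs,(336+205/6.67,315+160/6.67),62))
im=cv2.imread("pics/w1.png"); m=(im.min(2)>200).astype(np.uint8); m[:, :312]=0; m[:,348:]=0; m[:165]=0; m[215:]=0
k=max(cv2.findContours(m,0,2)[0],key=cv2.contourArea); print(cv2.minEnclosingCircle(k),cv2.boundingRect(k))
S=onz(c,cv2.minEnclosingCircle(k)[0],62);print(S)
for z in (-1,1):
  pass
v=np.degrees(np.arctan2((L-S)[1],(L-S)[0])),np.degrees(np.arctan2((S-Rr)[1],(S-Rr)[0])); print(v)
E
```

```text
[ 470.37569203 -298.21099668    4.        ] [ 470.99488273 -343.3728166     4.        ] [ 470.20032434 -320.35779245   62.        ] [ 470.68528738 -320.79190664    4.        ] 45.166064433638724 90.78550402145214
[ 471.04445803 -337.48214696    4.        ]
[ 473.75692712 -319.78549786   62.        ]
((329.23529052734375, 189.24705505371094), 16.781707763671875) (313, 174, 34, 32)
[ 470.4609274  -320.13363505   62.        ]
(np.float64(90.22276527783116), np.float64(91.31622555875745))
```

```bash
python3 - <<'E'
from h import *
p,R,s=tcp(); print(p,s["tool_rot"],s["time"],s["joint_vel"].round(3)); print(delta((470.6,-320.4,31),(np.pi,0,0.28)))
E
```

```text
[ 471.04569933 -313.20045521  210.82914672] [-3.14047660e+00  1.27143149e-04  2.76312412e-01] 1.15 [ 0.041 -0.005  0.061 -0.     0.024  0.006  0.011]
(array([-0.0024,  0.007 ,  0.1798]), array([-0.001,  0.   , -0.004]))
```

>>> send_rows --rows '[[0,[0,0.0045,0.08],[0,0,0]],[0,[0,0.0045,0.08],[0,0,0]],[0,[0,0.0045,0.08],[0,0,0]],[0,[0,0.0045,0.08],[0,0,0]]]'

```text
time: 1.55
ee_pos: [469.9, -321.3, 131.5]
tool_rot: [-3.141, 0.001, 0.269]
force: [-0.1, -0.1, 0.9]
width: 85.3
finger_force: 0.0
```

```bash
python3 - <<'E'
from h import *
p,R,s=tcp(); print(p,s["tool_rot"],s["joint_vel"].round(3)); print(delta((470.6,-320.4,31),(np.pi,0,0.276)))
E
```

```text
[ 469.94561002 -321.34478817  131.53441056] [-3.14126734e+00  7.85114916e-04  2.68892327e-01] [-0.006 -0.027 -0.011 -0.042 -0.003 -0.003 -0.002]
(array([ 0.001 , -0.0007,  0.1005]), array([-0.   ,  0.001, -0.007]))
```

>>> send_rows --rows '[[0,[0.001,-0.001,0.05],[0,0,0]],[0,[0.001,-0.001,0.1],[0,0,0]],[0,[0.001,-0.001,0.1],[0,0,0]],[0,[0.001,-0.001,0.1],[0,0,0]],[255,[0.001,-0.001,0.1],[0,0,0]],[255,[0.001,-0.001,0.1],[0,0,0]],[255,[0.001,-0.001,0.1],[0,0,0]],[255,[0.001,-0.001,0.1],[0,0,0]],[255,[0.001,-0.001,0.1],[0,0,0]],[255,[0.001,-0.001,0.1],[0,0,0]]]' --squeeze 60

```text
time: 2.55
ee_pos: [472.4, -319.6, 33.0]
tool_rot: [3.14, -0.001, 0.271]
force: [-1.0, 1.5, 7.0]
width: 30.5
finger_force: 58.9
```

>>> send_rows --rows '[[255,[0,0,-0.05],[0,0,0]],[255,[0,0,-0.1],[0,0,0]],[255,[0,0,-0.15],[0,0,0]],[255,[0.023,-0.08,-0.17],[0,0,0]],[255,[0.033,-0.12,-0.17],[0,0,0]],[255,[0.045,-0.165,-0.17],[0,0,0]],[255,[0.057,-0.21,-0.17],[0,0,0]],[255,[0.07,-0.255,-0.17],[0,0,0]],[255,[0.082,-0.3,-0.17],[0,0,0]],[255,[0.087,-0.318,-0.17],[0,0,0]]]'

```text
time: 3.55
ee_pos: [469.2, 15.2, 201.1]
tool_rot: [-3.141, 0.0, 0.275]
force: [0.7, 0.7, -2.9]
width: 30.8
finger_force: 60.6
```

>>> send_rows --rows '[[255,[0,0,0],[0,0,0]],[255,[0,0,0],[0,0,0]],[255,[0,0,0],[0,0,0]],[255,[0,0,0],[0,0,0]]]'

```text
time: 3.95
ee_pos: [470.1, 9.2, 201.0]
tool_rot: [-3.142, 0.001, 0.268]
force: [-0.5, 0.2, -2.9]
width: 30.4
finger_force: 60.7
```

```bash
python3 - <<'E'
from h import *
import pickle
p,R,s=tcp(); print(p,s["tool_rot"],s["joint_vel"].round(3),s["width"])
c=imaging.get_calibration("wrist")
im=imaging.camera("wrist"); cv2.imwrite("pics/w2.png",im[...,::-1]); print(proj(c,(529,17,28)))
pickle.dump(c,open("w2.pkl","wb"))
E
```

```text
[470.09471141   9.15283777 200.98727916] [-3.14153846e+00  6.92518153e-04  2.68165276e-01] [ 0.001 -0.    -0.003 -0.005 -0.003  0.001 -0.001] 30.37918889890674
[327.56486729 109.84946245]
```

View pics/w2.png

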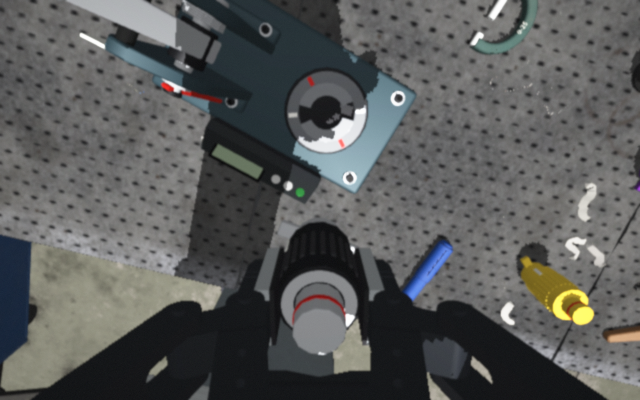

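The socket ring is at about (327,111) with red marks at (310,81) and (341,143). The held unit is upright between the pads. Now I'll measure the centre and angles.

```bash
python3 - <<'E'
from h import *
import pickle
c=pickle.load(open("w2.pkl","rb")); im=cv2.imread("pics/w2.png").astype(int)
b,g,r=im[...,0],im[...,1],im[...,2]
sub=np.zeros(r.shape,bool); sub[60:165,280:375]=1
m=((r-np.maximum(g,b)>50)&sub).astype(np.uint8)
n,l,st,ce=cv2.connectedComponentsWithStats(m)
P=[]
for i in range(1,n):
    if st[i,4]>5: q=onz(c,ce[i],28); P.append(q); print("red",ce[i],st[i,4],q)
d=P[0]-P[1]; print("mid",(P[0]+P[1])/2,"len",np.hypot(*d[:2]),"ang",np.degrees(np.arctan2(d[1],d[0])))
# bolts on base corner for the tester's angle
for q in ((398,98),(349,178),(265.5,30),(231.5,101.5)): print(onz(c,q,14).round(1))
# lever_grip height check / top view handle
ct=imaging.get_calibration("top"); t=cv2.imread("pics/top0.png").astype(int)
mt=((t[...,2]-np.maximum(t[...,0],t[...,1])>80)).astype(np.uint8); mt[:, :225]=0; mt[:,275:]=0
ys,xs=np.nonzero(mt); print(cv2.minAreaRect(np.c_[xs,ys].astype(np.float32)))
z=cv2.resize(im[60:165,275:380].astype(np.uint8),(525,525),interpolation=cv2.INTER_CUBIC); cv2.imwrite("pics/crop2.png",z)
E
```

```text
red [310.26190476  80.88095238] 42 [548.04645225  37.59969897  28.        ]
red [341.20512821 143.02564103] 39 [504.62080473  -2.49144173  28.        ]
mid [526.33362849  17.55412862  28.        ] len 59.10233856900617 ang 42.7136124458736
[555.1 -41.6  14. ]
[472.9 -20.5  14. ]
[577.9  85.3  14. ]
[512.6 101.8  14. ]
((260.1132507324219, 199.10377502441406), (36.53791046142578, 49.0377197265625), 15.945395469665527)
```

View pics/crop2.png

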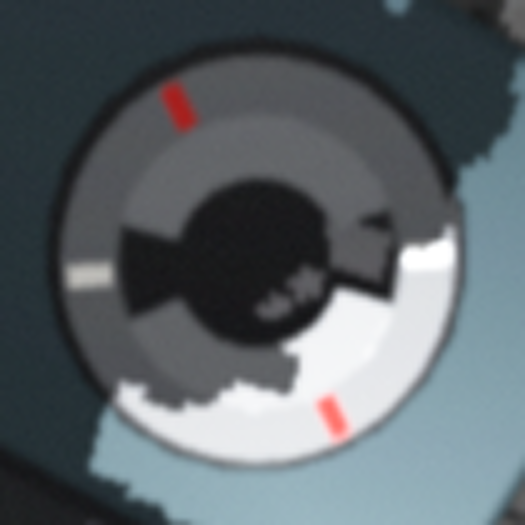

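```bash
python3 - <<'E'
from h import *
import pickle
c=pickle.load(open("w2.pkl","rb")); im=cv2.imread("pics/w2.png")
A=onz(c,(293,115),28);B=onz(c,(361,110.4),28);d=A-B
print("white mid",(A+B)/2,np.hypot(*d[:2]),np.degrees(np.arctan2(d[1],d[0])))
print("ringctr",onz(c,(275+258/5,60+255/5),28))
p=np.array([470.1,9.15,201.0]);
print("expect on-axis: top",proj(c,p+[0,0,45]),"sleeve",proj(c,p+[0,0,29]), "10mm r", proj(c,p+[0,0,45])-proj(c,p+[0,9,45]))
z=cv2.resize(im[210:370,240:400],(640,640),interpolation=cv2.INTER_CUBIC)
for P,col in ((p+[0,0,45],(0,255,0)),(p+[0,0,29],(255,0,255))):
    rad=9 if P[2]>240 else 16
    pts=np.array([proj(c,P+[rad*np.cos(t),rad*np.sin(t),0]) for t in np.linspace(0,6.28,60)]); pts=((pts-[240,210])*4).astype(int)
    cv2.polylines(z,[pts],True,col,1)
cv2.imwrite("pics/crop3.png",z[:600])
E
```

```text
white mid [526.54007514  16.87138669  28.        ] 59.18254157503663 109.08892862696729
ringctr [527.8464858   17.54461995  28.        ]
expect on-axis: top [318.08754046 327.69191159] sleeve [318.13700129 300.21238466] 10mm r [26.68358769  6.21542448]
```

View pics/crop3.png

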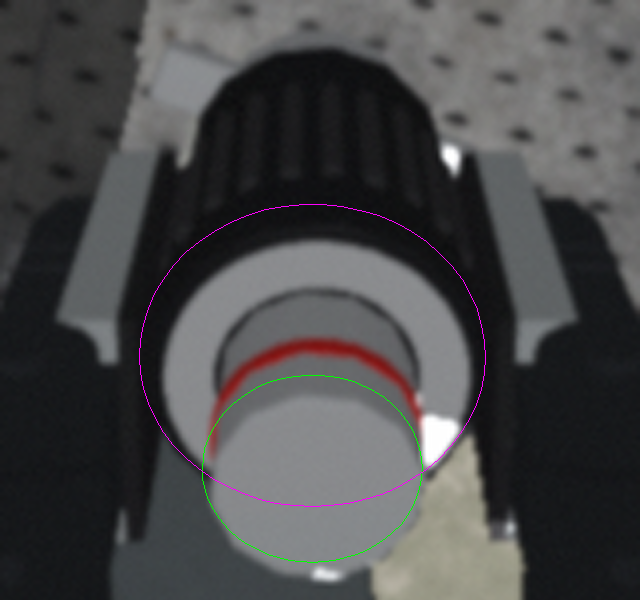

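The held unit sits about 1.8 mm behind the TCP in tool x and +0.3 mm in y, which matches the grasp reading. The slot direction is about 109° and the socket centre about (526.4, 17.2).

>>> send_rows --rows '[[255,[0.03,0.003,0],[0,0,-0.14]],[255,[0.058,0.0063,0],[0,0,-0.28]],[255,[0.058,0.0063,0.04],[0,0,-0.316]],[255,[0.058,0.0063,0.08],[0,0,-0.316]],[255,[0.058,0.0063,0.117],[0,0,-0.316]],[255,[0.058,0.0063,0.117],[0,0,-0.316]],[255,[0.058,0.0063,0.117],[0,0,-0.316]],[255,[0.058,0.0063,0.117],[0,0,-0.316]],[255,[0.058,0.0063,0.117],[0,0,-0.316]]]'

```text
time: 4.9
ee_pos: [529.7, 20.0, 86.7]
tool_rot: [3.139, -0.003, 0.586]
force: [-0.2, 0.8, -2.4]
width: 30.4
finger_force: 60.4
```

```bash
python3 - <<'E'
from h import *
import pickle
c=pickle.load(open("w2.pkl","rb"))
L=onz(c,(278,231),172);Q=onz(c,(355,250),172);d=L-Q;print("lugs",L,Q,np.hypot(*d[:2]),np.degrees(np.arctan2(d[1],d[0])))
p,R,s=tcp(); print(p,s["tool_rot"],s["joint_vel"].round(3),s["joint_pos"].round(2),s["width"])
c=imaging.get_calibration("wrist")
im=imaging.camera("wrist")[...,::-1].copy(); cv2.imwrite("pics/w3raw.png",im)
sc=imaging.camera("scene")[...,::-1]; cv2.imwrite("pics/s3raw.png",sc)
pickle.dump((c,p),open("w3.pkl","wb"))
for w in range(12):
    a=np.radians(109)+w*np.pi/6; q=proj(c,(526.4+34*np.cos(a),17.2+34*np.sin(a),28)); cv2.circle(im,tuple(q.astype(int)),1,(0,255,0),-1)
a=cv2.resize(im[90:330,200:440],(500,500),interpolation=cv2.INTER_CUBIC)
b=cv2.resize(sc[185:285,265:325],(300,500),interpolation=cv2.INTER_CUBIC)
cv2.imwrite("pics/crop4.png",np.hstack([a,b]))
E
```

```text
lugs [468.53941686  30.56546433 172.        ] [468.78912381 -11.4968443  172.        ] 42.06304983198657 90.34013792564016
[529.67056456  19.95242918  86.6829955 ] [ 3.13874073 -0.00314501  0.5863458 ] [ 0.001  0.001  0.001  0.009  0.004 -0.002 -0.001] [ 0.5   0.25 -0.66  1.9   0.17  1.05 -1.21] 30.391254899453745
```

View pics/crop4.png

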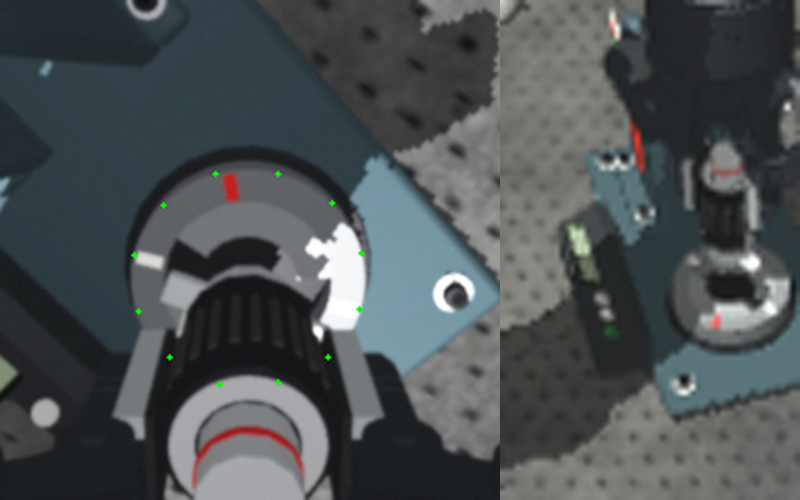

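```bash
python3 - <<'E'
from h import *
import pickle
c,p=pickle.load(open("w3.pkl","rb")); im=cv2.imread("pics/w3raw.png").astype(int)
b,g,r=im[...,0],im[...,1],im[...,2]
sub=np.zeros(r.shape,bool); sub[150:200,280:340]=1
m=((r-np.maximum(g,b)>50)&sub).astype(np.uint8); n,l,st,ce=cv2.connectedComponentsWithStats(m)
for i in range(1,n):
    if st[i,4]>8: print("red",ce[i],st[i,4],onz(c,ce[i],28),"exp",proj(c,(548.05,37.6,28)))
W=onz(c,(200+148/2.083,90+260/2.083),28); print("whiteL",W, "earlier", 526.4+29.55*np.cos(np.radians(109)),17.2+29.55*np.sin(np.radians(109)))
# ring centre = midpoint etc from red+white: directions 42.7 and 109
f=lambda t:29.55*np.array([np.cos(np.radians(t)),np.sin(np.radians(t))])
print("ctr from white",W[:2]-f(109))
cs=imaging.get_calibration("scene"); s=cv2.imread("pics/s3raw.png").astype(int)
m=((s[...,2]-np.maximum(s[...,0],s[...,1])>50)).astype(np.uint8); m[:240]=0; m[255:]=0; m[:,:300]=0; m[:,320:]=0
ys,xs=np.nonzero(m); print("scene red",onz(cs,(xs.mean(),ys.mean()),28),"exp",526.4-21.7,17.2-20.0)
print("joint/pose now",tcp()[0])
# in-hand unit check: expected plunger top/sleeve centre with offset
R=Rot.from_euler("xyz",tcp()[2]["tool_rot"])
for dz in (-45,-29): print(proj(c,p+R.apply([-1.8,.3,dz])))
E
```

```text
red [310.43956044 179.7032967 ] 91 [547.67628758  37.41122951  28.        ] exp [310.51875809 179.01294128]
whiteL [516.2878156   45.33785287  28.        ] earlier 516.779461035791 45.14007390895981
ctr from white [525.90835456  17.39777896]
scene red [505.73932296  -2.08354944  28.        ] exp 504.7 -2.8000000000000007
joint/pose now [529.02554636  20.00473902  86.03429755]
[319.53237831 332.03460811]
[319.39761276 304.21057855]
```

>>> send_rows --rows '[[255,[-0.001,0,0.018],[0,0,0]],[255,[-0.001,0,0.018],[0,0,0]],[255,[-0.001,0,0.018],[0,0,0]],[255,[-0.001,0,0.018],[0,0,0]],[255,[-0.001,0,0.018],[0,0,0]]]'

```text
time: 5.5
ee_pos: [527.6, 19.6, 67.1]
tool_rot: [3.141, -0.001, 0.587]
force: [0.2, -1.2, -3.2]
width: 30.2
finger_force: 60.4
```

```bash
python3 - <<'E'
from h import *
for i in range(4):
    p,R,s=tcp(); print(p.round(2),np.round(s["tool_rot"],4)); c=imaging.get_calibration("wrist"); print((np.array(c["cam_to_world"])[:3,3]-p).round(1)); imaging.camera("wrist")
E
```

```text
[527.58  19.6   67.06] [ 3.1407e+00 -1.0000e-03  5.8690e-01]
[ 61.2  40.8 144. ]
[527.47  19.61  66.94] [ 3.1408e+00 -8.0000e-04  5.8690e-01]
[ 61.3  40.8 143.9]
[527.36  19.59  66.81] [ 3.141e+00 -6.000e-04  5.869e-01]
[ 61.3  40.8 143.9]
[527.25  19.53  66.68] [ 3.1411e+00 -4.0000e-04  5.8680e-01]
[ 61.3  40.8 143.9]
```

>>> send_rows --rows '[[255,[-0.0003,0.001,0],[0,0,0]],[255,[-0.0003,0.001,0.004],[0,0,0]],[255,[-0.0003,0.001,0.007],[0,0,0]],[255,[-0.0003,0.001,0.01],[0,0,0]],[255,[-0.0003,0.001,0.013],[0,0,0]],[255,[-0.0003,0.001,0.016],[0,0,0]],[255,[-0.0003,0.001,0.018],[0,0,0]],[255,[-0.0003,0.001,0.019],[0,0,0]]]'

```text
time: 6.5
ee_pos: [527.3, 18.8, 48.9]
tool_rot: [3.141, 0.001, 0.587]
force: [-6.7, -1.2, 19.7]
width: 30.8
finger_force: 62.8
```

>>> send_rows --rows '[[255,[-0.0003,0,-0.001],[0,0,0]],[255,[-0.0003,0.0001,-0.001],[0,0,0.14]],[255,[-0.0003,0.0004,-0.001],[0,0,0.28]],[255,[-0.0003,0.0006,-0.001],[0,0,0.42]],[255,[-0.0004,0.0009,-0.001],[0,0,0.56]],[255,[-0.0005,0.0011,-0.001],[0,0,0.7]]]'

```text
time: 7.1
ee_pos: [528.9, 17.6, 49.1]
tool_rot: [-3.141, -0.003, -0.119]
force: [0.4, -0.8, 1.9]
width: 30.6
finger_force: 60.9
```

>>> send_rows --rows '[[255,[0,0.0003,0],[0,0,0.14]],[255,[0,0.0005,0],[0,0,0.28]],[255,[-0.0001,0.0007,0],[0,0,0.4]],[255,[-0.0001,0.0008,0],[0,0,0.46]],[255,[-0.0001,0.0008,0],[0,0,0.5]],[255,[-0.0001,0.0008,0],[0,0,0.5]]]'

```text
time: 7.7
ee_pos: [527.9, 18.6, 49.0]
tool_rot: [-3.14, -0.001, -0.609]
force: [-0.9, 2.9, 4.5]
width: 30.2
finger_force: 61.2
```

```bash
python3 - <<'E'
from h import *
import pickle
p,R,s=tcp(); print(p,s["tool_rot"],s["force"],s["moment"],s["joint_pos"].round(2))
c=imaging.get_calibration("wrist")
im=imaging.camera("wrist")[...,::-1].copy(); cv2.imwrite("pics/w5.png",im); sc=imaging.camera("scene")[...,::-1]
a=cv2.resize(im[100:360,190:450],(500,500),interpolation=cv2.INTER_CUBIC)
b=cv2.resize(sc[195:295,265:325],(300,500),interpolation=cv2.INTER_CUBIC)
cv2.imwrite("pics/crop5.png",np.hstack([a,b]))
E
```

```text
[527.85866742  18.55020765  49.04121004] [-3.14018504e+00 -6.74685758e-04 -6.08677587e-01] [-0.86426289  2.89530532  4.52893736] [0.86161279 0.3077579  1.10782894] [ 0.33  0.27 -0.46  1.94  0.14  0.97 -2.38]
```

View pics/crop5.png

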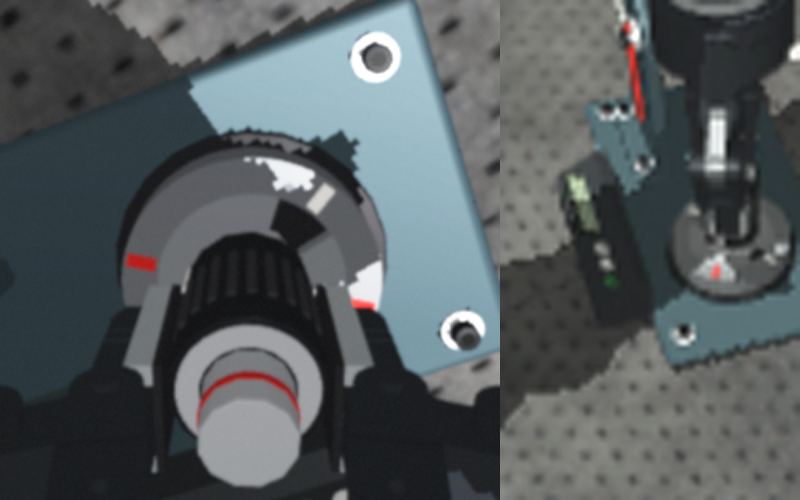

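The unit is turned home: it rotated 68° and the wrist now reads a stop moment of 1.1 N m, with the slot empty and the white mark clear. I'll release it and rise.

>>> send_rows --rows '[[255,[0,0,0],[0,0,-0.03]],[110,[0,0,0],[0,0,-0.03]],[110,[0,0,0],[0,0,-0.03]],[110,[0,0,0],[0,0,-0.03]],[110,[0,0,-0.005],[0,0,-0.03]],[110,[0,0,-0.03],[0,0,-0.03]],[110,[0,0,-0.07],[0,0,-0.03]],[110,[0,0,-0.12],[0,0,-0.1]],[110,[0,0,-0.17],[0,0,-0.2]],[110,[0,0,-0.22],[0,0,-0.3]]]'

```text
time: 8.8
ee_pos: [526.9, 16.3, 270.7]
tool_rot: [3.141, -0.001, -0.31]
force: [2.7, 0.3, 0.2]
width: 48.6
finger_force: 0.0
```

```bash
python3 - <<'E'
from h import *
C=np.array([526.3,17.3]); t=np.radians(75.5); ex=np.array([np.cos(t),np.sin(t)]); ey=np.array([-ex[1],ex[0]])
p,R,s=tcp(); print(p,s["tool_rot"],s["width"])
G=C+165.1*ex+39*ey; print("grip",G); print(delta((*G,350),(np.pi,0,t-np.pi/2)))
# check unit from wrist: plunger top & sleeve
c=imaging.get_calibration("wrist"); im=imaging.camera("wrist")[...,::-1].copy(); cv2.imwrite("pics/w6.png",im)
import pickle; pickle.dump(c,open("w6.pkl","wb"))
print(proj(c,(*C,78)),proj(c,(*C,94)))
E
```

```text
[526.86413105  16.34786501 270.69073461] [ 3.14129089e+00 -6.25038942e-04 -3.09653082e-01] 48.63976558672248
grip [529.87998069 186.90599558]
(array([-0.0491, -0.1633, -0.0794]), array([ 0.   , -0.001, -0.057]))
[317.32718445 172.94136366] [317.28170755 176.69289788]
```

>>> send_rows --rows '[[0,[0,0,-0.05],[0,0,0]],[0,[0,0,-0.079],[0,0,-0.057]],[0,[-0.015,-0.05,-0.079],[0,0,-0.057]],[0,[-0.03,-0.1,-0.079],[0,0,-0.057]],[0,[-0.044,-0.145,-0.079],[0,0,-0.057]],[0,[-0.049,-0.163,-0.079],[0,0,-0.057]],[0,[-0.049,-0.163,-0.079],[0,0,-0.057]],[0,[-0.049,-0.163,-0.079],[0,0,-0.057]],[0,[-0.049,-0.163,-0.079],[0,0,-0.057]]]'

```text
time: 9.75
ee_pos: [531.4, 184.7, 347.1]
tool_rot: [3.14, -0.0, -0.259]
force: [0.1, -0.3, 0.5]
width: 85.6
finger_force: 0.0
```

```bash
python3 - <<'E'
from h import *
import pickle
c=pickle.load(open("w6.pkl","rb")); im=cv2.imread("pics/w6.png").astype(int)
g=cv2.cvtColor(im[140:210,285:350].astype(np.uint8),cv2.COLOR_BGR2GRAY); m=(g>110).astype(np.uint8)
for k in cv2.findContours(m,0,2)[0]:
    if cv2.contourArea(k)>60: (x,y),r=cv2.minEnclosingCircle(k); print("blob",x+285,y+140,r,cv2.contourArea(k),onz(c,(x+285,y+140),78),onz(c,(x+285,y+140),94))
p,R,s=tcp(); print(p,s["tool_rot"],s["width"])
c=imaging.get_calibration("wrist"); im=imaging.camera("wrist")[...,::-1].copy().astype(int); cv2.imwrite("pics/w7.png",im)
m=((im[...,2]-np.maximum(im[...,0],im[...,1])>50)).astype(np.uint8); n,l,st,ce=cv2.connectedComponentsWithStats(m)
for i in range(1,n):
    if st[i,4]>150:
        ys,xs=np.nonzero(l==i); print(st[i],ce[i].round(1),onz(c,ce[i],302).round(1),cv2.minAreaRect(np.c_[xs,ys].astype(np.float32)))
C=np.array([526.3,17.3]); t=np.radians(75.5); ex=np.array([np.cos(t),np.sin(t)]); ey=np.array([-ex[1],ex[0]])
for d in (64,39,14,-14,-64): G=C+165.1*ex+d*ey; print(d,G,proj(c,(*G,300.6)))
E
```

```text
blob 328.0 174.5 40.38883590698242 2213.0 [521.66232251   7.90877914  78.        ] [525.2482166    7.22728003  94.        ]
[531.40395116 184.69984791 347.10747634] [ 3.14040594e+00 -2.15729766e-04 -2.59369414e-01] 85.59880226091266
[ 291   34   41  106 3942] [311.3  85.8] [606.7 168.1 302. ] ((311.0, 86.5), (105.0, 40.0), 90.0)
[ 297  192   34   86 2669] [313.7 233.2] [528.7 187.9 302. ] ((313.5, 234.5), (85.0, 33.0), 90.0)
[219 218  19  14 180] [228.  224.6] [546.4 233.6 302. ] ((228.10003662109375, 224.7000274658203), (10.28591251373291, 18.335756301879883), 63.43495178222656)
64 [505.67628969 193.16549569] [315.27918094 269.13399361]
39 [529.87998069 186.90599558] [314.85245209 230.06010383]
14 [554.0836717  180.64649548] [314.39424694 188.10405236]
-14 [581.19180563 173.63585537] [313.83920328 137.28087794]
-64 [629.59918765 161.11685517] [312.71917383  34.72416674][ WARN:0@0.327] global loadsave.cpp:1063 imwrite_ Unsupported depth image for selected encoder is fallbacked to CV_8U.
```

>>> send_rows --rows '[[0,[-0.0014,-0.0007,0.03],[0,0,0]],[0,[-0.0014,-0.0007,0.066],[0,0,0]],[0,[-0.0014,-0.0007,0.066],[0,0,0]],[0,[-0.0014,-0.0007,0.066],[0,0,0]],[255,[-0.0014,-0.0007,0.066],[0,0,0]],[255,[-0.0014,-0.0007,0.066],[0,0,0]],[255,[-0.0014,-0.0007,0.066],[0,0,0]],[255,[-0.0014,-0.0007,0.066],[0,0,0]],[255,[-0.0014,-0.0007,0.066],[0,0,0]],[255,[-0.0014,-0.0007,0.066],[0,0,0]]]' --squeeze 30

```text
time: 10.8
ee_pos: [529.9, 188.1, 281.9]
tool_rot: [-3.141, -0.001, -0.256]
force: [0.2, 0.8, 3.8]
width: 18.8
finger_force: 29.3
```

```bash
python3 - <<'E'
from h import *
p,R,s=tcp(); print(p,s["tool_rot"],s["width"],s["finger_force"],s["force"])
# arc shifts in tool axes: from q=0; tool y ~ -ex
for q in np.arange(0,1.84,0.12):
    a=np.radians(20); u=205*(np.sin(a-q)-np.sin(a)); z=205*(np.cos(a-q)-np.cos(a))
    print(round(q,2),np.round([-u/1000,-z/1000],4).tolist())
psi=s["tool_rot"][2]; t=np.radians(75.5); print(R.inv().apply([-np.cos(t),-np.sin(t),0]))
E
```

```text
[529.92785481 188.10905337 281.85636152] [-3.14107924e+00 -8.16128452e-04 -2.55808459e-01] 18.81767141983678 29.314962029457092 [0.24457165 0.83406801 3.847772  ]
0.0 [-0.0, -0.0]
0.12 [0.0236, -0.007]
0.24 [0.0478, -0.0111]
0.36 [0.0724, -0.0124]
0.48 [0.0969, -0.0106]
0.6 [0.121, -0.0059]
0.72 [0.1444, 0.0016]
0.84 [0.1668, 0.0118]
0.96 [0.1877, 0.0247]
1.08 [0.207, 0.04]
1.2 [0.2243, 0.0575]
1.32 [0.2393, 0.0769]
1.44 [0.252, 0.098]
1.56 [0.262, 0.1204]
1.68 [0.2692, 0.1439]
1.8 [0.2736, 0.1681]
[ 2.73571340e-03  9.99996127e-01 -5.11183866e-04]
```

The bar is gripped (width 18.8 mm). I'll swing along the arc, where +tool y equals -tester x.

>>> send_rows --rows '[[255,[0,0.0236,-0.007],[0,0,0]],[255,[0,0.0478,-0.0111],[0,0,0]],[255,[0,0.0724,-0.0124],[0,0,0]],[255,[0,0.0969,-0.0106],[0,0,0]],[255,[0,0.121,-0.0059],[0,0,0]],[255,[0,0.1444,0.0016],[0,0,0]],[255,[0,0.1668,0.0118],[0,0,0]],[255,[0,0.1877,0.0247],[0,0,0]],[255,[0,0.1877,0.0247],[0,0,0]],[255,[0,0.1877,0.0247],[0,0,0]]]'

```text
time: 11.8
ee_pos: [483.2, 5.7, 257.2]
tool_rot: [-3.142, -0.003, -0.257]
force: [4.3, -1.0, 2.2]
width: 19.0
finger_force: 31.4
```

```bash
cat > st.py <<'E'
from h import *
p,R,s=tcp(); print(p.round(1),np.round(s["tool_rot"],3),s["width"],s["finger_force"],s["force"].round(1),s["time"])
C=np.array([526.3,17.3]); t=np.radians(75.5); ex=np.array([np.cos(t),np.sin(t)]); ey=np.array([-ex[1],ex[0]])
d=p[:2]-C; u=d@ex; z=p[2]+19; print("u",u,"v",d@ey,"z bar",z,"radius",np.hypot(u-95,z-108),"q",np.radians(20)+np.arctan2(95-u,z-108))
E
python3 st.py
```

```text
[483.2   5.7 257.2] [-3.142e+00 -3.000e-03 -2.570e-01] 19.033777277006145 31.35115921497345 [ 4.3 -1.   2.2] 11.8
u -22.060435441968995 v 38.78563240969181 z bar 276.2477624561468 radius 204.96452160645606 q 0.9569419960285683
```

>>> send_rows --rows '[[255,[0,0.0193,0.0153],[0,0,0]],[255,[0,0.0366,0.0328],[0,0,0]],[255,[0,0.0516,0.0522],[0,0,0]],[255,[0,0.0643,0.0733],[0,0,0]],[255,[0,0.0743,0.0957],[0,0,0]],[255,[0,0.0815,0.1192],[0,0,0]],[255,[0,0.0841,0.1313],[0,0,0]],[255,[0,0.0841,0.1313],[0,0,0]],[255,[0,0.0841,0.1313],[0,0,0]],[255,[0,0.0841,0.1313],[0,0,0]]]' --squeeze 60

```text
time: 12.8
ee_pos: [462.7, -74.5, 126.4]
tool_rot: [-3.141, -0.003, -0.255]
force: [5.3, 0.5, 2.0]
width: 18.3
finger_force: 67.0
```

```bash
python3 st.py
```

```text
[462.7 -74.5 126.4] [-3.141e+00 -3.000e-03 -2.550e-01] 18.33094205355721 66.9607400894165 [5.3 0.5 2. ] 12.8
u -104.76226286360821 v 38.59385211536536 z bar 145.44011006359074 radius 203.24055576081042 q 1.734588286846934
```

>>> send_rows --rows '[[255,[0,0.0015,0.01],[0,0,0]],[255,[0,0.0025,0.017],[0,0,0]],[255,[0,0.0025,0.017],[0,0,0]],[255,[0,0.0025,0.017],[0,0,0]],[255,[0,0.0025,0.017],[0,0,0]]]'

```text
time: 13.3
ee_pos: [462.0, -77.1, 109.5]
tool_rot: [-3.141, -0.004, -0.256]
force: [4.6, -0.6, 5.4]
width: 18.3
finger_force: 68.1
```

>>> send_rows --rows '[[255,[0,0.0002,0.004],[0,0,0]],[255,[0,0.0004,0.007],[0,0,0]],[255,[0,0.0004,0.007],[0,0,0]],[255,[0,0.0004,0.007],[0,0,0]],[255,[0,0.0004,0.007],[0,0,0]]]'

```text
time: 13.8
ee_pos: [461.9, -77.9, 102.2]
tool_rot: [-3.141, -0.004, -0.256]
force: [5.6, -0.9, 3.6]
width: 18.2
finger_force: 68.8
```

>>> send_rows --rows '[[255,[0,0.0002,0.004],[0,0,0]],[255,[0,0.0003,0.006],[0,0,0]],[255,[0,0.0003,0.006],[0,0,0]],[255,[0,0.0003,0.006],[0,0,0]],[255,[0,0.0003,0.006],[0,0,0]]]'

```text
time: 14.3
ee_pos: [461.8, -78.3, 96.9]
tool_rot: [-3.141, -0.004, -0.256]
force: [3.5, -1.2, 8.5]
width: 18.7
finger_force: 69.3
```

```bash
python3 st.py
```

```text
[461.8 -78.3  96.9] [-3.141 -0.004 -0.256] 18.68016964854452 69.26839113235474 [ 3.5 -1.2  8.5] 14.3
u -108.69152502344168 v 38.52549881714221 z bar 115.85728963502646 radius 203.84301402496985 q 1.8813068375742272
```

>>> send_rows --rows '[[255,[0,0,0.003],[0,0,0]],[255,[0,0,0.006],[0,0,0]],[255,[0,0,0.008],[0,0,0]],[255,[0,0,0.008],[0,0,0]],[255,[0,0,0.008],[0,0,0]],[255,[0,0,0.008],[0,0,0]]]'

```text
time: 14.9
ee_pos: [461.7, -78.7, 89.0]
tool_rot: [3.141, -0.003, -0.256]
force: [3.2, -1.6, 9.1]
width: 18.1
finger_force: 70.3
```

```bash
python3 st.py; python3 - <<'E'
from h import *
import pickle
F=[]
for i in range(8):
    im=imaging.camera("wrist"); p,R,s=tcp(); F.append([*s["force"],p[2]])
print(np.mean(F,0).round(2),np.std(F,0).round(2))
c=imaging.get_calibration("wrist"); im=im[...,::-1].astype(int); cv2.imwrite("pics/w8.png",im.astype(np.uint8)); pickle.dump(c,open("w8.pkl","wb"))
C=np.array([526.3,17.3]); t=np.radians(75.5); ex=np.array([np.cos(t),np.sin(t)]); ey=np.array([-ex[1],ex[0]])
m=((im[...,2]-np.maximum(im[...,0],im[...,1])>50)).astype(np.uint8); n,l,st,ce=cv2.connectedComponentsWithStats(m)
for i in range(1,n):
    if st[i,4]>25: print(st[i],ce[i].round(1))
for z in (102,108,114):
    print(z,[proj(c,(*(C-110*ex+d*ey),z)).round(1).tolist() for d in (64,14,-14,-64)])
print("plunger",[proj(c,(*C,z)).round(1).tolist() for z in (78,86,94)])
# scene: red grips
cs=imaging.get_calibration("scene"); sc=imaging.camera("scene")[...,::-1].astype(int); cv2.imwrite("pics/s8.png",sc.astype(np.uint8))
m=((sc[...,2]-np.maximum(sc[...,0],sc[...,1])>50)).astype(np.uint8); n,l,st,ce=cv2.connectedComponentsWithStats(m)
for i in range(1,n):
    if st[i,4]>15 and 150<ce[i][1]<330 and 220<ce[i][0]<400: print("S",st[i],ce[i].round(1))
for z in (102,108,114):
    print(z,[proj(cs,(*(C-110*ex+d*ey),z)).round(1).tolist() for d in (39,-39)])
E
```

```text
[461.7 -78.7  89. ] [ 3.141e+00 -3.000e-03 -2.560e-01] 18.065446597392828 70.27305006980896 [ 3.2 -1.6  9.1] 14.9
u -109.11272442629249 v 38.55626498426969 z bar 107.99351294255158 radius 204.11272452937746 q 1.919893958933311
[ 3.   -1.2   9.9  89.01] [0.32 0.73 0.25 0.01]
[  283     0    68   160 10083] [317.   77.1]
[ 73 124  15  10  89] [ 79.8 128.8]
[ 56 156  24  16  82] [ 69.5 162.5]
[ 292  239   54  129 6205] [318.8 301.1]
102 [[320.2, 331.2], [319.9, 223.1], [319.7, 152.3], [319.2, 1.6]]
108 [[320.3, 340.4], [319.9, 228.7], [319.7, 154.9], [319.3, -3.2]]
114 [[320.3, 350.4], [320.0, 234.7], [319.8, 157.9], [319.3, -8.4]]
plunger [[73.6, 175.9], [61.2, 180.1], [47.4, 184.7]]
S [245 189   5   7  24] [247.4 191.6]
S [327 240  20  12 158] [336.8 245.5]
S [297 251   7   8  47] [299.8 254.5]
102 [[306.4, 257.0], [335.9, 249.8]]
108 [[306.3, 255.4], [335.9, 248.2]]
114 [[306.2, 253.8], [335.9, 246.6]]
```

```bash
python3 - <<'E'
from h import *
import pickle
c=pickle.load(open("w8.pkl","rb")); im=cv2.imread("pics/w8.png").astype(np.uint8)
C=np.array([526.3,17.3]); cam=np.array(c["cam_to_world"])[:2,3]; d=(cam-C)/np.linalg.norm(cam-C)
print("cam",np.array(c["cam_to_world"])[:3,3])
for s in (-5,0,5):
  e=np.array([-d[1],d[0]])
  for z in np.arange(72,97,1.5):
    r=np.sqrt(81-s*s); P=(*(C+r*d+s*e),z); q=proj(c,P); print(s,z,q.round(1),cv2.getRectSubPix(im,(1,1),tuple(map(float,q)))[0,0][::-1])
f=lambda t:29.55*np.array([np.cos(np.radians(t)),np.sin(np.radians(t))])
print(proj(c,(*(C+f(42.7)),28)),proj(c,(*(C-f(42.7)),28)))
E
```

```text
cam [532.63411199 -97.48800739 233.15065977]
-5 72.0 [101.8 178.2] [112 113 114]
-5 73.5 [ 99.9 178.9] [112 113 115]
-5 75.0 [ 97.9 179.7] [111 112 114]
-5 76.5 [ 96.  180.4] [112 113 115]
-5 78.0 [ 94.  181.2] [115 116 118]
-5 79.5 [ 91.9 182. ] [123 123 126]
-5 81.0 [ 89.9 182.8] [135 135 138]
-5 82.5 [ 87.7 183.7] [142 142 146]
-5 84.0 [ 85.6 184.5] [145 147 150]
-5 85.5 [ 83.4 185.4] [147 150 151]
-5 87.0 [ 81.1 186.2] [148 150 153]
-5 88.5 [ 78.9 187.1] [147 149 152]
-5 90.0 [ 76.5 188. ] [146 148 152]
-5 91.5 [ 74.2 189. ] [146 148 152]
-5 93.0 [ 71.7 189.9] [145 146 150]
-5 94.5 [ 69.3 190.9] [146 148 152]
-5 96.0 [ 66.8 191.9] [146 148 152]
0 72.0 [ 99.6 167.1] [24 24 25]
0 73.5 [ 97.7 167.8] [41 42 43]
0 75.0 [ 95.7 168.4] [124 125 128]
0 76.5 [ 93.7 169.1] [146 148 150]
0 78.0 [ 91.6 169.8] [145 147 149]
0 79.5 [ 89.5 170.5] [141 142 145]
0 81.0 [ 87.4 171.2] [118 119 122]
0 82.5 [ 85.3 171.9] [ 99 100 102]
0 84.0 [ 83.1 172.7] [109 110 112]
0 85.5 [ 80.8 173.4] [111 110 112]
0 87.0 [ 78.5 174.2] [110 111 113]
0 88.5 [ 76.2 175. ] [110 111 113]
0 90.0 [ 73.8 175.8] [111 112 113]
0 91.5 [ 71.4 176.6] [110 111 113]
0 93.0 [ 68.9 177.4] [110 111 113]
0 94.5 [ 66.4 178.3] [110 111 113]
0 96.0 [ 63.8 179.2] [110 111 114]
5 72.0 [ 91.4 157.9] [56 56 58]
5 73.5 [ 89.4 158.5] [130 132 134]
5 75.0 [ 87.3 159.1] [146 148 150]
5 76.5 [ 85.2 159.7] [145 147 149]
5 78.0 [ 83.1 160.3] [146 147 150]
5 79.5 [ 80.9 160.9] [127 129 131]
5 81.0 [ 78.7 161.5] [82 83 86]
5 82.5 [ 76.4 162.1] [104 102 104]
5 84.0 [ 74.1 162.8] [115  59  60]
5 85.5 [ 71.8 163.5] [132  37  37]
5 87.0 [ 69.4 164.1] [114  96  98]
5 88.5 [ 66.9 164.8] [104 106 108]
5 90.0 [ 64.5 165.5] [105 107 109]
5 91.5 [ 61.9 166.3] [108 110 113]
5 93.0 [ 59.3 167. ] [138 141 143]
5 94.5 [ 56.7 167.7] [145 146 149]
5 96.0 [ 54.  168.5] [143 145 147]
[ 82.29559269 129.03305638] [176.26438693 183.32077404]
```

The wrist image shows the red ring's lower edge still about 1.5 mm above the sleeve. The force (9.9 N against 11 N) and the scene view agree that the plunger is slightly under-pressed, so I'll press a bit more and re-measure.

>>> send_rows --rows '[[255,[0,0,0.001],[0,0,0]],[255,[0,0,0.002],[0,0,0]],[255,[0,0,0.003],[0,0,0]],[255,[0,0,0.003],[0,0,0]],[255,[0,0,0.003],[0,0,0]]]'

```text
time: 15.85
ee_pos: [461.7, -78.7, 86.3]
tool_rot: [3.141, -0.003, -0.256]
force: [1.3, -1.5, 13.0]
width: 18.0
finger_force: 70.5
```

```bash
cat > ck.py <<'E'
from h import *
F=[]
for i in range(6):
    im=imaging.camera("wrist"); p,R,s=tcp(); F.append([*s["force"],p[2]])
print(np.mean(F,0).round(2))
c=imaging.get_calibration("wrist"); im=im[...,::-1].astype(np.uint8).copy(); cv2.imwrite("pics/w9.png",im)
C=np.array([526.3,17.3])
# correct by socket red mark (82.3,129 expected)
b=im.astype(int); m=((b[...,2]-np.maximum(b[...,0],b[...,1])>50)).astype(np.uint8); m[:,150:]=0; n,l,st,ce=cv2.connectedComponentsWithStats(m)
print([(ce[i].round(1).tolist(),st[i].tolist()) for i in range(1,n) if st[i,4]>20])
f=29.55*np.array([np.cos(np.radians(42.7)),np.sin(np.radians(42.7))]); e0=proj(c,(*(C+f),28))
k=min(range(1,n),key=lambda i:np.hypot(*(ce[i]-e0))); C2=C+(onz(c,ce[k],28)-onz(c,e0,28))[:2]; print("C2",C2)
cam=np.array(c["cam_to_world"])[:2,3]; d=(cam-C2)/np.linalg.norm(cam-C2); e=np.array([-d[1],d[0]])
for s in (4,5,6,7):
  rows=[]
  for z in np.arange(74,97,1.):
    q=proj(c,(*(C2+np.sqrt(81-s*s)*d+s*e),z)); v=cv2.getRectSubPix(im,(1,1),tuple(map(float,q)))[0,0].astype(int); rows.append(f"{z:.0f}:{v[1]}/{v[2]-v[1]}")
  print(s," ".join(rows))
E
python3 ck.py
```

```text
[ 1.61 -1.9  12.94 86.31]
[([76.3, 129.1], [70, 124, 15, 10, 90]), ([65.2, 162.9], [46, 157, 32, 16, 93])]
C2 [526.93474211  18.71372274]
4 74:146/-1 75:146/0 76:147/-1 77:147/-1 78:142/-1 79:111/0 80:84/0 81:90/12 82:54/61 83:27/103 84:61/70 85:99/12 86:105/-1 87:106/-1 88:106/-2 89:109/-2 90:120/-1 91:142/-2 92:146/-2 93:146/-2 94:144/-2 95:121/0 96:105/-1
5 74:147/-2 75:147/-1 76:147/-1 77:147/-2 78:136/-1 79:92/0 80:84/1 81:86/21 82:46/74 83:34/98 84:76/49 85:105/4 86:107/-1 87:108/-3 88:107/-2 89:110/-2 90:125/-2 91:146/-3 92:146/-2 93:146/-2 94:143/-1 95:133/-2 96:115/-1
6 74:148/-2 75:147/-2 76:147/-1 77:144/-2 78:124/-1 79:94/-2 80:94/3 81:79/33 82:40/84 83:51/76 84:93/23 85:106/2 86:108/-2 87:109/-1 88:109/-2 89:116/-2 90:134/-2 91:144/-2 92:145/-2 93:146/-1 94:144/-1 95:142/-2 96:132/-1
7 74:147/-2 75:148/-2 76:146/-2 77:139/-2 78:104/-1 79:80/0 80:81/15 81:62/52 82:42/84 83:59/72 84:88/36 85:102/11 86:108/0 87:109/-1 88:111/-1 89:117/-2 90:131/-2 91:142/-2 92:147/-3 93:146/-2 94:144/-1 95:144/-1 96:142/-1
```

```bash
cat > bar.py <<'E'
from h import *
C=np.array([526.3,17.3]); t=np.radians(75.5); ex=np.array([np.cos(t),np.sin(t),0]); ey=np.array([-ex[1],ex[0],0])
def bar(im,c,rows):
    b=im.astype(int); m=(b[...,2]-np.maximum(b[...,0],b[...,1])>50); out=[]
    for r in rows:
        x=np.nonzero(m[r,250:380])[0]+250
        if len(x)<25: continue
        v=[]
        for px in (x[0]-.5,x[-1]+.5):
            o,d=ray(c,(px,r)); d=d-(d@ey)*ey; v.append(d/np.linalg.norm(d))
        h=np.arccos(v[0]@v[1])/2; n=v[0]+v[1]; n/=np.linalg.norm(n); P=np.array(o)+10/np.sin(h)*n
        out.append([(P[:2]-C)@ex[:2],P[2],len(x)])
    return np.median(out,0).round(2),np.std(out,0).round(2),len(out)
E
python3 - <<'E'
from bar import *
import pickle
s=robot.sense(); cn=imaging.get_calibration("wrist"); c8=pickle.load(open("w8.pkl","rb"))
# w7 calibration: same tool offset; rebuild from TCP then
c7=dict(cn); M=np.array(cn["cam_to_world"]).copy(); M[:3,3]+=np.array([531.40,184.70,347.11])-np.array(s["ee_pos"]); c7["cam_to_world"]=M
for n,c in (("w7",c7),("w8",c8),("w9",cn)):
    im=cv2.imread(f"pics/{n}.png")
    for rows in (range(40,135),range(20,150),range(70,140)): print(n,bar(im,c,rows))
E
```

```text
w7 (array([166.41, 295.8 ,  38.  ]), array([0.19, 3.77, 1.4 ]), 95)
w7 (array([166.45, 295.28,  38.  ]), array([ 0.32, 14.05,  2.28]), 104)
w7 (array([166.36, 293.96,  38.  ]), array([0.3 , 7.63, 1.63]), 69)
w8 (array([-109.22,  115.17,   63.  ]), array([0.07, 1.18, 1.29]), 95)
w8 (array([-109.22,  115.14,   63.  ]), array([0.09, 1.34, 2.04]), 130)
w8 (array([-109.28,  115.23,   62.5 ]), array([0.09, 1.19, 0.93]), 70)
w9 (array([-109.29,  112.45,   63.  ]), array([0.09, 1.17, 1.27]), 95)
w9 (array([-109.29,  112.42,   63.  ]), array([0.1 , 1.33, 2.03]), 130)
w9 (array([-109.34,  112.53,   62.5 ]), array([0.1 , 1.17, 0.94]), 70)
```

>>> send_rows --rows '[[255,[0,0,0.001],[0,0,0]],[255,[0,0,0.002],[0,0,0]],[255,[0,0,0.003],[0,0,0]],[255,[0,0,0.003],[0,0,0]],[255,[0,0,0.003],[0,0,0]]]'

```text
time: 16.65
ee_pos: [461.7, -78.8, 83.0]
tool_rot: [3.141, -0.003, -0.256]
force: [2.8, -2.0, 10.0]
width: 18.3
finger_force: 71.2
```

```bash
python3 ck.py; python3 -c "
from bar import *
print(bar(cv2.imread('pics/w9.png'),imaging.get_calibration('wrist'),range(40,135)))"
```

```text
[ 2.72 -0.78 10.04 83.01]
[([72.2, 129.7], [66, 124, 15, 11, 93]), ([61.1, 163.9], [41, 158, 33, 16, 97])]
C2 [526.86286683  18.64272035]
4 74:145/-1 75:147/-1 76:148/-2 77:147/-3 78:146/-1 79:123/-1 80:70/13 81:43/63 82:25/102 83:60/71 84:100/11 85:105/-1 86:106/-2 87:106/-1 88:106/-1 89:119/-1 90:141/-1 91:146/-1 92:146/-1 93:141/-1 94:120/-2 95:105/-2 96:106/-1
5 74:146/-1 75:147/0 76:146/-1 77:146/-1 78:141/-1 79:107/0 80:62/23 81:39/76 82:31/100 83:72/57 84:104/5 85:107/-1 86:107/-2 87:106/-1 88:110/-2 89:123/-2 90:143/-2 91:145/-1 92:146/-2 93:143/-1 94:133/-2 95:111/-2 96:107/-2
6 74:147/-1 75:147/-2 76:147/-1 77:146/-1 78:137/-1 79:98/3 80:68/34 81:37/84 82:48/82 83:90/29 84:106/3 85:109/-2 86:109/-1 87:109/-1 88:114/-2 89:131/-1 90:145/-3 91:147/-2 92:145/-1 93:144/-1 94:140/-1 95:126/-1 96:115/-1
7 74:147/-2 75:146/-1 76:146/-1 77:144/-1 78:126/0 79:79/15 80:39/57 81:34/88 82:58/71 83:87/35 84:106/6 85:109/-1 86:108/0 87:111/-1 88:117/-1 89:131/-1 90:142/-1 91:146/-2 92:146/-2 93:144/-1 94:143/-1 95:138/-1 96:132/-1
(array([-109.31,  109.7 ,   63.  ]), array([0.1 , 1.08, 1.46]), 95)
```

>>> send_rows --rows '[[255,[0,0,0.001],[0,0,0]],[255,[0,0,0.002],[0,0,0]],[255,[0,0,0.0025],[0,0,0]],[255,[0,0,0.0025],[0,0,0]],[255,[0,0,0.0025],[0,0,0]]]'

```text
time: 17.45
ee_pos: [461.7, -78.8, 80.7]
tool_rot: [3.141, -0.003, -0.256]
force: [2.2, -1.6, 12.4]
width: 18.1
finger_force: 71.3
```

```bash
python3 ck.py; python3 - <<'E'
from bar import *
print(bar(cv2.imread('pics/w9.png'),imaging.get_calibration('wrist'),range(40,135)))
cs=imaging.get_calibration("scene"); sc=imaging.camera("scene")[...,::-1].astype(int)
m=((sc[...,2]-np.maximum(sc[...,0],sc[...,1])>50)).astype(np.uint8); n,l,st,ce=cv2.connectedComponentsWithStats(m)
for i in range(1,n):
    if st[i,4]>15 and 150<ce[i][1]<330 and 220<ce[i][0]<400: print("S",st[i],ce[i].round(1))
# scene bias: same far grip when raised (scene0)
s0=cv2.imread("pics/scene0.png").astype(int); m=((s0[...,2]-np.maximum(s0[...,0],s0[...,1])>50)).astype(np.uint8); n,l,st,ce=cv2.connectedComponentsWithStats(m)
for i in range(1,n):
    if st[i,4]>30 and 110<ce[i][1]<150 and 250<ce[i][0]<330: print("S0",st[i],ce[i].round(1))
for d in (37,-41): print(proj(cs,(*(C+165.1*ex[:2]+d*ey[:2]),300.6)),[proj(cs,(*(C-110*ex[:2]+d*ey[:2]),z)).round(1).tolist() for z in (103,108,113)])
E
```

```text
[ 2.31 -1.1  11.68 80.75]
[([69.5, 130.0], [63, 125, 15, 10, 96]), ([59.7, 164.8], [46, 158, 25, 16, 88])]
C2 [526.90366988  18.6709243 ]
4 74:140/-2 75:147/-2 76:147/-1 77:147/-1 78:147/-1 79:138/4 80:85/41 81:29/96 82:50/83 83:95/20 84:106/-2 85:105/-1 86:105/-1 87:107/-2 88:113/-1 89:136/-2 90:146/-2 91:146/-1 92:143/-2 93:120/-1 94:104/-1 95:107/-1 96:108/0
5 74:145/-1 75:148/-2 76:147/-1 77:148/-2 78:145/-1 79:130/7 80:62/58 81:29/100 82:60/76 83:98/16 84:107/0 85:107/-2 86:108/-3 87:109/-2 88:118/-1 89:140/-2 90:147/-2 91:145/-1 92:144/-1 93:132/-1 94:114/-2 95:108/-2 96:108/-2
6 74:147/-2 75:146/0 76:147/-1 77:146/-1 78:142/0 79:108/14 80:49/68 81:34/98 82:81/43 83:104/6 84:109/-2 85:109/-2 86:109/-2 87:112/-2 88:127/-4 89:144/-2 90:145/-1 91:146/-2 92:144/-1 93:142/-1 94:129/-1 95:113/0 96:110/-2
7 74:147/-2 75:146/-1 76:147/-2 77:145/-1 78:133/2 79:88/29 80:40/78 81:50/79 82:81/47 83:102/13 84:109/0 85:109/0 86:110/-2 87:116/-1 88:129/-2 89:141/-2 90:145/-1 91:145/-1 92:145/-1 93:144/-1 94:140/-1 95:131/-1 96:123/-1
(array([-109.3 ,  107.52,   64.  ]), array([0.11, 1.16, 1.42]), 95)
S [245 189   5   7  24] [247.4 191.6]
S [327 242  20  12 156] [336.8 247.5]
S [297 253   7   8  46] [299.9 256.5]
S0 [296 123  18   9 115] [304.7 127.4]
S0 [267 128  20   9 125] [276.6 132.1]
[277.27153922 132.69850819] [[307.1, 256.5], [307.1, 255.2], [307.0, 253.9]]
[305.40509723 128.03374505] [[336.6, 249.3], [336.7, 248.0], [336.7, 246.7]]
```

The dark gap below the red ring is gone. The scene view puts the handle at about 108 mm, the wrist silhouette at 107.5 mm (it reads roughly 2 mm low), and the force is 11.7 N. All three match 8 mm, so I'm handing in.

```bash
python3 -c "
from plant import robot
print(robot.finish_job())"
```

```text
the job is handed in; nothing more can be done
None
```

I handed the job in with the spring unit locked in the socket and the gripper still holding the lever's handle level; my measurements put the plunger about 8 mm in, but the hand-in returned no verdict.

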